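# Clear the beater off the jar and put its lid on

## Task

In the pottery, a wooden beating paddle lies across the mouth of the big open jar. Take the paddle off and lay it flat and lengthwise on the wooden ware board, near the board's middle; then close the jar with the lid that fits it (the larger of the two lids), seated flat on the rim, setting it down rather than dropping it. Leave the jar standing where it is.

Things in the scene. Friction and masses are not known exactly. Their poses are not given: they have to be found in the camera images.
- jar: Big open jar of red-brown fired clay, round, loose, 0.75 kg. Height 100 mm, rim outer diameter 100 mm (belly 106), mouth inner diameter 84 mm, hollow down to 8 mm above the table. Origin: centre of its underside, on the table; z up its axis. The smaller jar (70 mm high and across) is not part of the job.
- paddle: Flat wooden potter's paddle, 18 mm thick, 220 mm long, 0.11 kg, at the start level across the big jar's rim. Blade 40 mm wide, x = -95 to +35 mm; handle 22 mm wide, x = +35 to +125 mm. Origin: on the underside below the centre of mass, in the blade, a good place to grip across the width. x along its length to the handle's end, y across, z up.
- lid: Larger of two red-brown clay lids, 0.26 kg, standing on its plug. Round, from below: plug 64 mm across, z = 0-10 mm; disc 108 mm across, z = 10-20; straight knob 28 mm across, z = 20-54. Origin: centre of the plug's underside, z up. Seated, the plug hangs in the mouth (10 mm play all round), the disc is on the rim, origin 90 mm above the jar's. The small lid's disc is 74 mm.
- board: Ware board: a plain pale wooden board fixed to the table, empty, 320 mm long, 140 mm wide, 22 mm thick. Origin: centre of its underside, on the table, so its top is 22 mm above it. x runs along its length, y across, z up.
Mind the look-alikes: they are no part of the job. Leave any blue look-alike of the lid alone.

How it is judged:
By the outcome, as a careful person would: the job done as asked, in the order asked, and still so for the second after the job is handed in, with the robot touching nothing.
It also fails if it takes over 58 s, if anything falls off the work surface, if the arm or the gripper's body presses on something with over 40 N, if the wrist force passes 120 N, or if a joint passes its speed limit or range.

## Robot

A 7-joint arm with a two-finger parallel gripper is mounted at the origin on the work surface. World frame = base frame: x ahead of the robot, y to its left, z up, the work surface at z = 0. Lengths are in m, angles in rad, forces in N, time in s.
With the tool pointing down it reaches from about 0.35 to 0.9 m from the base axis. Payload 19.9 kg.
Tool frame: the origin (TCP) lies on the centre line of the jaws, within the pads' length; the fingertips stand finger_overhang ahead of it and the grasp point (between the pads) lies 2 mm behind it (finger_overhang is the distance from the TCP to the fingertips, in m); z points along the fingers, y is the line along which they close (so a half turn about z gives the same grasp; the last joint's range is limited). The gripper opens to 85 mm and grips with 20 to 120 N. Pads are 22 mm wide; open, the fingers measure 114 mm over their backs; the gripper's body (76 mm by 85 mm) begins 54 mm behind the grasp point. The pads swing forward as they close: fully open they stand 13 mm farther back than shut.
Start: joints at [-1.339, 0.417, -0.01, 1.614, 0.005, 1.111, -0.053], TCP at [0.168, 0.602, 0.21] pointing down, gripper open.
Joint ranges: [-2.81, 2.81], [-0.39, 2.02], [-1.27, 1.25], [0.06, 2.57], [-1.19, 4.33], [0.19, 2], [-2.82, 2.82]. Speed limits (rad/s): [1.89, 1.89, 2.39, 2.39, 3.01, 3.01, 3.01].

## Interface

Orientations are given as a unit quaternion [w, x, y, z].
In Python, from workcell import * gives the robot as it stands. The module is installed in compiled form; this text tells all that it offers.
- The arm moves only by the shell command python3 -m crank 'ROWS'. ROWS is JSON, a list of rows, each a list of 7 numbers: the shift along the tool's x, y, z in m, then the turn, a rotation vector about the tool's x, y, z in rad, then the closure, from 0 (fully open) to 1 (shut). A call has exactly 8 rows; each row shifts and turns the commanded pose from where the row before left it, along the tool's axes as they then stand; what a row does not reach is not made up. A row lasts 1/10 s, in which the tool goes at most 50 mm and 8.59 degrees, less where a joint would pass 70% of its speed; a pose out of reach is approached as far as the arm can. A call is refused whole if a number of a shift passes 0.05 or a number of a turn 0.15, either way. A call with a gripper value outside its range is refused whole. The fingers move at their own pace and stop on an object; the grip force is fixed at half the most. Time passes only in rows, so rows that do not move let the fingers close, or fill a call up. It gives the time, the measured TCP pose, the force, the opening and the grip force at its end, in the units of the state.
- state(): the state, without advancing time (a new reading comes with each control period).
- grab_frame(name): name is "scene" or "side" or "wrist"; returns a dict with "image" (400x640x3 uint8, red, green, blue), "fx", "fy", "cx", "cy" (pixels), "T" (4x4, takes a point from camera to world coordinates); the wrist camera has in their place "mount" (4x4, takes a point from camera to tool coordinates, whose origin is the TCP and whose axes are the flange's). Camera axes: x right, y up, looking along -z (the intrinsics and any distortion apply to the point x, -y, -z); pixel columns grow to the right and rows downward; lengths in m; the calibration is good to about 2 mm. The wrist camera is an equidistant fisheye: a pixel r from the principal point sees the ray r / f radians off the axis. A picture is of the moment at which its call begins: read the wrist's pose just before it. There is no depth.
- job_done(): hands the job in; it is judged then, once.
Trained networks look in the newest picture that a camera, given by its name, has taken for a name from the list of things; names that differ only in an ending like _2 or _b are one class to them, and where a whole thing is asked for, a point or a joint stands for the part that bears it (a point fixed in the world has none). Each returns a list of dicts, best first, with "conf" (0 to 1); they miss things now and then, are a little off and sometimes report something else, mostly with a low value. They report only what shows in the picture. A call takes as long as a camera call. They do not tell look-alikes from the thing itself.
- recognise(camera, label): "rect" ([left, top, width, height] in pixels, round what is visible of it).
- outline_of(camera, label): "mask" (400x640 bool, what is visible of it) and "rect" ([left, top, width, height] in pixels, round what is visible of it).
The state is a dict: "time": time; "joint_positions": joint angles; "dq": joint speeds; "joint_efforts": joint torques, N m; "tool_pos": TCP position; "tool_rot": TCP orientation; "ft_force": force on the tool from outside, world axes, zero at the start; "wrist_torque": the same for the moment, N m; "gripper_width": opening from 0.0 (shut) to 1.0 (fully open); "grip_force": force on a finger pad.
Only numpy, scipy, OpenCV 4.12 (cv2) and the standard library are available. Lean on these libraries where they do the work, as an engineer would, in place of code of your own. Each camera call takes 0.05 s, during which the arm holds its last target. There are 200 camera calls.

## Working session

There is one attempt and no reset: what is moved stays moved. The work goes in short steps, Python scripts to look and compute and a shell command to move; the robot and the scene stay as the last step left them, time stands still between calls to the robot, and variables do not carry over. Pictures are saved under pics/ and viewed, at most 11 in all, crops included, and the job is handed in when it is done.

```bash
mkdir -p pics; cat > h.py <<'E'
from workcell import *
import numpy as np, cv2
from scipy.spatial.transform import Rotation as R
def snap(n,f=None):
    g=grab_frame(n)
    if f: cv2.imwrite('pics/'+f,g['image'][:,:,::-1])
    return g
def tool():
    s=state();q=s['tool_rot'];T=np.eye(4);T[:3,:3]=R.from_quat([q[1],q[2],q[3],q[0]]).as_matrix();T[:3,3]=s['tool_pos'];return T
def ray(g,u,v,T=None):
    x=(u-g['cx'])/g['fx'];y=(v-g['cy'])/g['fy']
    if 'mount' in g:
        r=np.hypot(x,y);k=np.sin(r)/r if r>1e-9 else 1
        d=np.array([x*k,-y*k,-np.cos(r)]);M=T@g['mount']
    else: d=np.array([x,-y,-1]);M=g['T']
    return M[:3,3],M[:3,:3]@d
def at(g,u,v,z,T=None):
    o,d=ray(g,u,v,T);return o+d*(z-o[2])/d[2]
E
python3 - <<'E'
from h import *
s=state();print({k:np.round(v,3) for k,v in s.items()})
for c in ['scene','side']:
    g=snap(c,c+'0.png');print(c,np.round(g['T'],3).tolist(),g['fx'],[k for k in g])
    for l in ['jar','paddle','lid','board']:
        for r in recognise(c,l): print(l,round(r['conf'],2),np.round(r['rect']))
E
```

```text
{'time': np.float64(0.0), 'joint_positions': array([-1.339,  0.418, -0.01 ,  1.614,  0.005,  1.111, -0.053]), 'dq': array([ 0.   , -0.   , -0.   , -0.002,  0.001,  0.002,  0.001]), 'joint_efforts': array([ 2.0000e-03, -8.6447e+01,  6.8000e-01, -4.3488e+01,  1.9000e-02,
        8.0000e-03, -0.0000e+00]), 'tool_pos': array([0.168, 0.602, 0.21 ]), 'tool_rot': array([-0.   ,  0.136,  0.991, -0.001]), 'ft_force': array([0.86 , 0.299, 0.549]), 'wrist_torque': array([-0.011,  0.01 ,  0.022]), 'grip_force': np.float64(0.0), 'gripper_width': np.float64(0.997)}
scene [[0.862, -0.441, 0.25, 0.884], [0.507, 0.741, -0.44, -0.617], [0.009, 0.506, 0.862, 1.271], [0.0, 0.0, 0.0, 1.0]] 499.9525099986036 ['image', 'fx', 'fy', 'cx', 'cy', 'T']
jar 0.95 [309. 179.  39.  44.]
paddle 0.77 [288. 183.  84.  25.]
lid 0.88 [220. 268.  41.  39.]
lid 0.81 [168. 251.  41.  41.]
lid 0.69 [334. 318.  43.  42.]
lid 0.59 [186. 208.  42.  38.]
lid 0.58 [299.  95. 104.  62.]
board 0.75 [297. 100. 106.  59.]
side [[0.789, 0.423, -0.445, 0.037], [-0.614, 0.546, -0.57, -0.659], [0.002, 0.723, 0.691, 0.872], [0.0, 0.0, 0.0, 1.0]] 438.56760252391445 ['image', 'fx', 'fy', 'cx', 'cy', 'T']
jar 0.66 [299. 172.  40.  50.]
paddle 0.76 [297. 158.  51.  57.]
lid 0.97 [442. 214.  42.  32.]
lid 0.78 [308. 336.  58.  52.]
lid 0.75 [353. 287.  50.  42.]
lid 0.61 [258. 294.  50.  49.]
board 0.69 [173. 130. 114.  75.]
```

View pics/scene0.png

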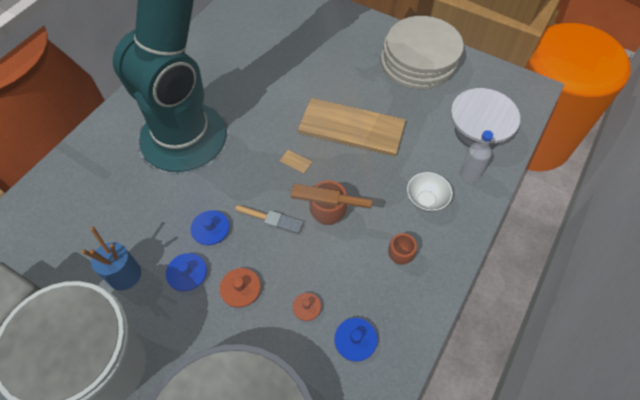

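View pics/side0.png

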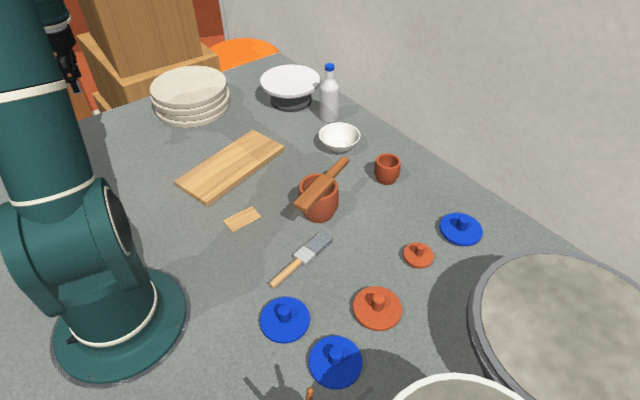

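Scene picture: paddle across the jar at (330,197), with its handle end at (371,202). The board is at (352,126), the large red lid at (240,287) and the small one at (307,306); three blue look-alikes. In the side view the red lid is at (378,308).

```bash
python3 - <<'E'
from h import *
def axis(P):
    c,(w,h),a=cv2.minAreaRect(P.astype(np.float32)*1000); b=cv2.boxPoints((c,(w,h),a))
    e=[b[1]-b[0],b[2]-b[1]];e=max(e,key=np.linalg.norm);return np.round(c),round(w),round(h),round(np.degrees(np.arctan2(e[1],e[0])),1)
for c in ['scene','side']:
    g=snap(c)
    for l,z in [('board',.022),('paddle',.118),('lid',.02),('jar',.1)]:
        for o in outline_of(c,l):
            m=o['mask'].astype(np.uint8); vs,us=np.nonzero(m)
            col=np.median(g['image'][vs,us],axis=0)
            if l=='lid' and col[2]>col[0]: continue
            k=max(cv2.findContours(m,0,cv2.CHAIN_APPROX_NONE)[0],key=cv2.contourArea)[:,0]
            P=np.array([at(g,u,v,z)[:2] for u,v in k])
            print(c,l,round(o['conf'],2),col,len(vs),axis(P),'median',np.round(P.mean(0),3))
            if l=='paddle':  # width profile
                Q=np.array([at(g,u,v,z)[:2] for u,v in zip(us,vs)])
                q=Q-Q.mean(0);w,V=np.linalg.eigh(q.T@q);t=q@V[:,1];print('  dir',V[:,1],'centroid',Q.mean(0),'range',t.min(),t.max(),np.histogram(t,8)[0])
E
```

```text
scene board 0.56 [173. 144. 105.] 3736 (array([445., 296.]), 320, 154, np.float32(13.2)) median [0.449 0.295]
scene paddle 0.78 [145. 107.  75.] 1069 (array([550., -14.]), 219, 51, np.float32(19.8)) median [ 0.548 -0.017]
  dir [-0.94403669 -0.32984047] centroid [ 0.54142891 -0.01928469] range -0.11950194909490316 0.09930769923448653 [ 91  98 111 155 164 156 148 146]
scene lid 0.82 [162.  93.  66.] 1245 (array([ 454., -326.]), 104, 105, np.float32(-59.4)) median [ 0.456 -0.326]
scene jar 0.98 [114.  81.  67.] 915 (array([563., -57.]), 101, 66, np.float32(25.8)) median [ 0.561 -0.05 ]
side board 0.67 [223. 184. 132.] 3745 (array([440., 290.]), 330, 160, np.float32(14.2)) median [0.433 0.29 ]
side paddle 0.64 [189. 129.  81.] 961 (array([545., -20.]), 230, 48, np.float32(18.5)) median [ 0.536 -0.022]
  dir [-0.94190896 -0.33586828] centroid [ 0.52510921 -0.02533113] range -0.13574091487297624 0.0947915257419518 [ 68  73  75 121 148 154 163 159]
side lid 0.55 [210. 113.  74.] 1764 (array([ 452., -326.]), 110, 107, np.float32(9.5)) median [ 0.451 -0.327]
side jar 0.92 [149.  87.  63.] 988 (array([517., -72.]), 147, 61, np.float32(17.1)) median [ 0.507 -0.071]
```

```bash
R='[-0.0326,-0.0314,-0.005,0,0,0,0]'; python3 -c "
import workcell;print([n for n in dir(workcell) if n[0]!='_'],getattr(workcell,'finger_overhang',None))"
python3 -m crank '[[-0.0326,-0.0314,-0.005,0,0,0,0],[-0.0326,-0.0314,-0.005,0,0,0,0],[-0.0326,-0.0314,-0.005,0,0,0,0],[-0.0326,-0.0314,-0.005,0,0,0,0],[-0.0326,-0.0314,-0.005,0,0,0,0],[-0.0326,-0.0314,-0.005,0,0,0,0],[-0.0326,-0.0314,-0.005,0,0,0,0],[-0.0326,-0.0314,-0.005,0,0,0,0]]'
python3 -m crank '[[-0.0326,-0.0314,-0.005,0,0,0,0],[-0.0326,-0.0314,-0.005,0,0,0,0],[-0.0326,-0.0314,-0.005,0,0,0,0],[-0.0326,-0.0314,-0.005,0,0,0,0],[-0.0326,-0.0314,0,0,0,0,0],[-0.0326,-0.0314,0,0,0,0,0],[-0.0326,-0.0314,0,0,0,0,0],[-0.0326,-0.0314,0,0,0,0,0]]'
python3 -m crank '[[0,0,0,0,0,-0.122,0],[0,0,0,0,0,-0.122,0],[0,0,0,0,0,-0.122,0],[0,0,0,0,0,-0.122,0],[0,0,0,0,0,-0.125,0],[0,0,0,0,0,0,0],[0,0,0,0,0,0,0],[0,0,0,0,0,0,0]]'
```

```text
['IKError', 'finger_overhang', 'grab_frame', 'job_done', 'outline_of', 'recognise', 'state'] 0.017
time: 1.8
tool_pos: [0.3525, 0.288, 0.2508]
tool_rot: [0.0, 0.136, 0.991, 0.0]
ft_force: [0.6, -0.4, -0.2]
gripper_width: 1.003
grip_force: 0.0
time: 2.6
tool_pos: [0.5361, -0.0241, 0.2707]
tool_rot: [0.0, 0.136, 0.991, 0.0]
ft_force: [-0.1, 0.9, 0.4]
gripper_width: 1.0
grip_force: 0.0
time: 3.4
tool_pos: [0.5353, -0.0225, 0.2705]
tool_rot: [0.0, -0.168, 0.986, -0.0]
ft_force: [-0.1, -0.4, -0.1]
gripper_width: 1.002
grip_force: 0.0
```

```bash
cat > w.py <<'E'
from h import *
import sys
def look(items,f=None):
    T=tool();g=snap('wrist',f)
    for l,z in items:
        for o in outline_of('wrist',l)[:2]:
            m=o['mask'].astype(np.uint8); vs,us=np.nonzero(m)
            k=max(cv2.findContours(m,0,cv2.CHAIN_APPROX_NONE)[0],key=cv2.contourArea)[:,0]
            P=np.array([at(g,u,v,z,T)[:2] for u,v in k])
            c,(w,h),a=cv2.minAreaRect((P*1000).astype(np.float32));b=cv2.boxPoints((c,(w,h),a))
            e=max([b[1]-b[0],b[2]-b[1]],key=np.linalg.norm)
            cc,r=cv2.minEnclosingCircle((P*1000).astype(np.float32))
            print(l,round(o['conf'],2),np.round(o['rect']),'col',np.median(g['image'][vs,us],axis=0),'box',np.round(c),round(w),round(h),'ang',round(float(np.degrees(np.arctan2(e[1],e[0]))),1),'circ',np.round(cc),round(r))
    return g,T
E
python3 - <<'E'
from w import *
look([('paddle',.118),('jar',.1)],'w1.png');print(np.round(tool(),3))
E
```

```text
paddle 0.93 [300.  91.  46. 191.] col [175. 117.  75.] box [551. -11.] 219 43 ang 19.4 circ [550. -11.] 110
jar 0.7 [286. 136.  88.  88.] col [120.  63.  45.] box [527.  21.] 103 43 ang 13.4 circ [531.   3.] 52
[[-0.943 -0.332  0.     0.535]
 [-0.332  0.943 -0.    -0.022]
 [-0.    -0.    -1.     0.27 ]
 [ 0.     0.     0.     1.   ]]
```

View pics/w1.png

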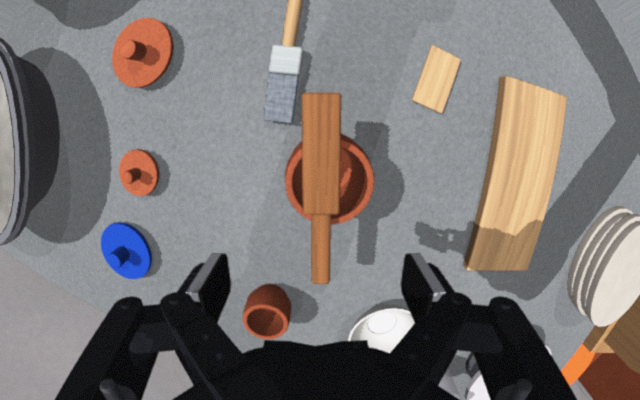

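The wrist picture shows the paddle blade at (321,155) over the jar rim centred near (330,178), with the handle pointing down the image. It agrees with the estimate to about 6 mm.

```bash
python3 - <<'E'
from h import *
T=tool();g=snap('wrist')
print(at(g,330,178,.1,T),at(g,286,178,.1,T),at(g,374,178,.1,T),at(g,330,134,.1,T),at(g,330,223,.1,T))
E
python3 -m crank '[[-0.004,0.005,0.02,0,0,0,0],[0,0,0.03,0,0,0,0],[0,0,0.03,0,0,0,0],[0,0,0.03,0,0,0,0],[0,0,0.02,0,0,0,0],[0,0,0.013,0,0,0,0],[0,0,0.01,0,0,0,0],[0,0,0,0,0,0,0.2]]'
python3 -m crank '[[0,0,0,0,0,0,1],[0,0,0,0,0,0,1],[0,0,0,0,0,0,1],[0,0,0,0,0,0,1],[0,0,0,0,0,0,1],[0,0,0,0,0,0,1],[0,0,0,0,0,0,1],[0,0,0,0,0,0,1]]'
```

```text
[ 0.53118018 -0.00669005  0.1       ] [ 0.54729388 -0.05270051  0.1       ] [0.51451546 0.03982807 0.1       ] [ 0.48536132 -0.02330185  0.1       ] [0.58121634 0.01170005 0.1       ]
time: 4.4
tool_pos: [0.5372, -0.0165, 0.1168]
tool_rot: [-0.001, -0.169, 0.986, -0.0]
ft_force: [-0.8, -0.9, 0.0]
gripper_width: 0.852
grip_force: 0.0
time: 5.2
tool_pos: [0.5374, -0.0164, 0.1174]
tool_rot: [-0.0, -0.169, 0.986, -0.0]
ft_force: [-0.1, -0.5, 0.8]
gripper_width: -0.003
grip_force: 0.0
```

```bash
python3 - <<'E'
from w import *
g=snap('side','s1.png');s=snap('scene')
cv2.imwrite('pics/c1.png',np.hstack([cv2.resize(g['image'][110:260,220:420],(400,300)),cv2.resize(s['image'][120:270,230:430],(400,300))])[:,:,::-1])
for r in outline_of('scene','paddle'): print(r['conf'],r['rect'])
E
```

```text
(no output)
```

View pics/c1.png

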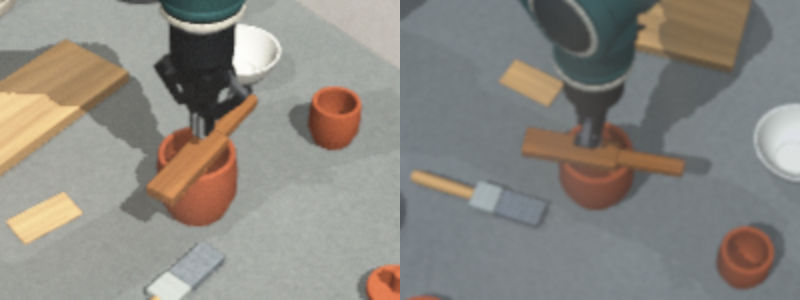

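```bash
python3 - <<'E'
from w import *
T=tool();out=[]
for c in ['side','scene']:
    g=snap(c);im=cv2.resize(g['image'],None,fx=8,fy=8,interpolation=cv2.INTER_CUBIC)
    def pr(p):
        q=np.linalg.inv(g['T'])@np.append(p,1);return np.array([g['fx']*q[0]/-q[2]+g['cx'],g['fy']*-q[1]/-q[2]+g['cy']])
    tip=T[:3,3]+[0,0,-.017];top=tip+[0,0,.018]
    for p,col in [(tip,(0,255,0)),(top,(255,255,0))]: cv2.circle(im,tuple(int(x) for x in pr(p)*8+4),4,col,-1)
    e=np.array([.943,.333,0]);n=np.array([-.333,.943,0]);o=np.array([.537,-.016,.118])
    for a,b in [(-95,20),(-95,-20),(35,20),(35,-20),(125,11),(125,-11)]:
        cv2.circle(im,tuple(int(x) for x in pr(o+e*a/1e3+n*b/1e3)*8+4),4,(255,0,255),-1)
    u,v=(pr(top)*8).astype(int);out.append(cv2.resize(im[v-375:v+375,u-500:u+500],(400,300),interpolation=cv2.INTER_AREA))
    print(pr(tip),pr(top))
w=tool();g=snap('wrist');out=[cv2.resize(np.hstack(out),(800,300)),np.hstack([g['image'][60:360,120:520],np.zeros((300,400,3),np.uint8)])]
cv2.imwrite('pics/c2.png',np.vstack(out)[:,:,::-1])
E
```

```text
[321.47323105 187.2123965 ] [321.47969021 182.04666242]
[326.12489462 197.91726235] [326.16262871 194.50859364]
```

View pics/c2.png

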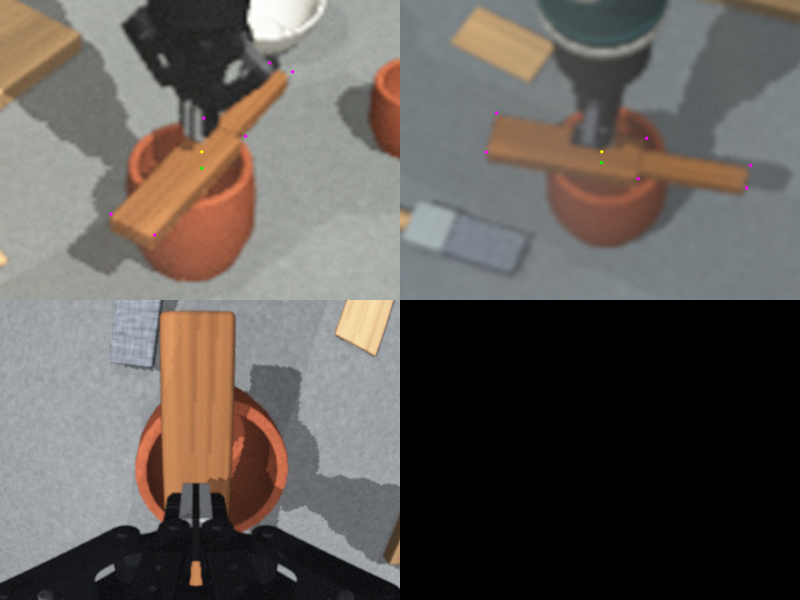

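```bash
python3 - <<'E'
from w import *
a=ray(snap('side'),319.3,182.);b=ray(snap('scene'),323.7,193.3)
A=np.stack([a[1],-b[1]],1);t=np.linalg.lstsq(A,b[0]-a[0],rcond=None)[0]
print(a[0]+a[1]*t[0],b[0]+b[1]*t[1]);s=state();print(s['tool_pos'],s['ft_force'],s['gripper_width'],s['joint_positions'])
E
```

```text
[ 0.53027489 -0.01670675  0.12280585] [ 0.53083911 -0.01832626  0.12178889]
[ 0.5374289  -0.01644012  0.11740049] [ 0.43280515 -0.52271076 -0.32156372] -0.00019577383706109773 [-0.35381777  0.39747955  0.40181268  1.92734246 -0.20175488  0.8557255
  2.06394745]
```

```bash
python3 - <<'E'
from w import *
g=snap('wrist');print(np.round(g['mount'],3).tolist(),g['fx'],g['cx'],g['cy'])
o,d=ray(g,316,244,np.eye(4))
for x in (-.011,0,.011): print(x,o+d*(x-o[0])/d[0])
E
```

```text
[[-0.001, 0.955, 0.295, 0.076], [1.0, 0.001, -0.001, -0.0], [-0.001, 0.295, -0.955, -0.164], [0.0, 0.0, 0.0, 1.0]] 309.70691628693146 315.43856957403125 200.71953347081524
-0.011 [-0.011       0.00033049  0.02078673]
0 [ 0.          0.00026482 -0.0025954 ]
0.011 [ 0.011       0.00019914 -0.02597753]
```

The fingers closed above the paddle: their tips are higher than TCP − 17 mm would put them. I'll find the true tip height by touching the paddle top lightly.

```bash
python3 -m crank '[[0,0,0.001,0,0,0,1],[0,0,0.001,0,0,0,1],[0,0,0.001,0,0,0,1],[0,0,0.001,0,0,0,1],[0,0,0,0,0,0,1],[0,0,0,0,0,0,1],[0,0,0,0,0,0,1],[0,0,0,0,0,0,1]]'
```

```text
time: 6.45
tool_pos: [0.5375, -0.0164, 0.1134]
tool_rot: [0.0, -0.169, 0.986, -0.0]
ft_force: [-0.5, -0.8, -0.5]
gripper_width: 0.003
grip_force: 0.0
```

```bash
python3 -m crank '[[0,0,0.001,0,0,0,1],[0,0,0.001,0,0,0,1],[0,0,0.001,0,0,0,1],[0,0,0.001,0,0,0,1],[0,0,0.001,0,0,0,1],[0,0,0,0,0,0,1],[0,0,0,0,0,0,1],[0,0,0,0,0,0,1]]'
```

```text
time: 7.25
tool_pos: [0.5375, -0.0165, 0.1085]
tool_rot: [0.0, -0.169, 0.986, -0.0]
ft_force: [-0.9, 0.1, -0.2]
gripper_width: 0.004
grip_force: 0.0
```

```bash
python3 - <<'E'
from w import *
out=[]
for c,u,v in [('side',321,184),('scene',326,194)]:
    g=snap(c);out.append(cv2.resize(g['image'][v-38:v+37,u-50:u+50],(400,300),interpolation=cv2.INTER_CUBIC))
g=snap('wrist');w=cv2.resize(g['image'][180:330,220:420],(400,300),interpolation=cv2.INTER_CUBIC)
cv2.imwrite('pics/c3.png',np.vstack([np.hstack(out),np.hstack([w,g['image'][60:360,120:520]])])[:,:,::-1])
E
```

```text
(no output)
```

View pics/c3.png

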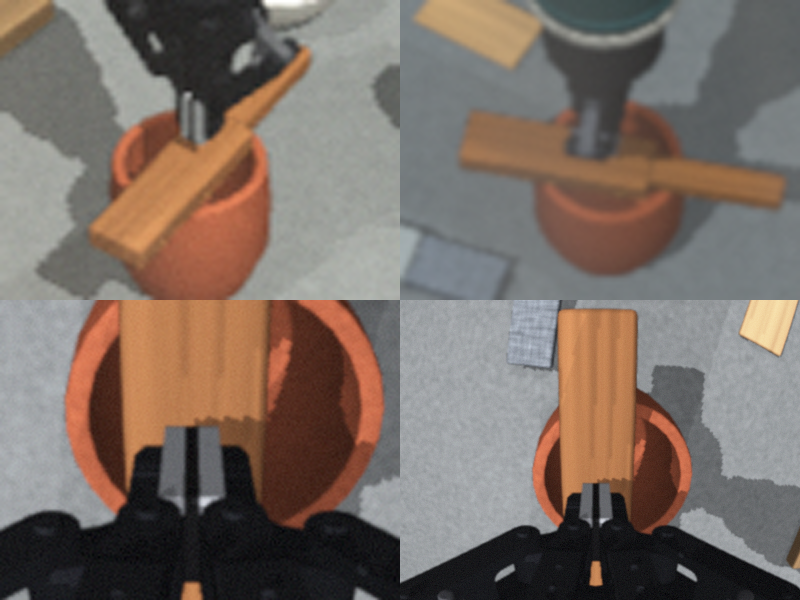

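Tips now look to be at or just above the paddle top, in the middle of the blade. I'll continue the touch.

```bash
python3 -m crank '[[0,0,0.001,0,0,0,1],[0,0,0.001,0,0,0,1],[0,0,0.001,0,0,0,1],[0,0,0.001,0,0,0,1],[0,0,0.001,0,0,0,1],[0,0,0,0,0,0,1],[0,0,0,0,0,0,1],[0,0,0,0,0,0,1]]'
```

```text
time: 8.2
tool_pos: [0.5375, -0.0165, 0.1035]
tool_rot: [0.0, -0.169, 0.986, -0.0]
ft_force: [-0.5, -0.2, -0.9]
gripper_width: -0.002
grip_force: 0.0
```

```bash
python3 -m crank '[[0,0,0.001,0,0,0,1],[0,0,0.001,0,0,0,1],[0,0,0.001,0,0,0,1],[0,0,0.001,0,0,0,1],[0,0,0,0,0,0,1],[0,0,0,0,0,0,1],[0,0,0,0,0,0,1],[0,0,0,0,0,0,1]]'; python3 - <<'E'
from h import *
print(state()['joint_efforts'])
for c in ['scene','side']:
    g=snap(c)
    for r in outline_of(c,'paddle')[:1]: print(c,r['conf'],r['rect'])
    for r in outline_of(c,'jar')[:2]: print(c,r['conf'],r['rect'])
E
```

```text
time: 9.0
tool_pos: [0.5375, -0.0165, 0.0995]
tool_rot: [0.0, -0.169, 0.986, -0.0]
ft_force: [0.3, -0.6, 0.9]
gripper_width: 0.006
grip_force: 0.0
[ 4.76232453e-03 -7.36869836e+01  7.95584321e+00 -3.46450102e+01
  1.62479893e-02  1.49627656e-03 -3.10687765e-04]
scene 0.74 [349.7, 109.8, 54.7, 47.4]
scene 0.74 [309.4, 180.2, 35.3, 40.1]
side 0.77 [299.0, 154.1, 51.9, 57.7]
side 0.92 [301.7, 174.8, 39.4, 47.0]
```

```bash
python3 - <<'E'
from w import *
g,T=look([('paddle',.118),('paddle',.098),('jar',.1)],'w2.png')
w=cv2.resize(g['image'][100:340,160:480],(480,360),interpolation=cv2.INTER_CUBIC)
s=snap('side')['image'][150:225,270:370];s=cv2.resize(s,(320,240),interpolation=cv2.INTER_CUBIC)
c=np.zeros((360,800,3),np.uint8);c[:,:480]=w;c[:240,480:]=s
cv2.imwrite('pics/c4.png',c[:,:,::-1])
E
```

```text
paddle 0.76 [274.  65.  87. 280.] col [191. 128.  83.] box [500. -29.] 111 40 ang 18.8 circ [499. -28.] 58
paddle 0.76 [274.  65.  87. 280.] col [191. 128.  83.] box [504. -27.] 127 46 ang 18.8 circ [504. -26.] 67
jar 0.64 [250. 154. 167. 140.] col [87. 47. 34.] box [516.  20.] 88 37 ang 19.3 circ [520.   8.] 45
jar 0.32 [276.  65.  85. 279.] col [190. 128.  83.] box [504. -27.] 126 46 ang 19.3 circ [503. -26.] 66
```

View pics/c4.png

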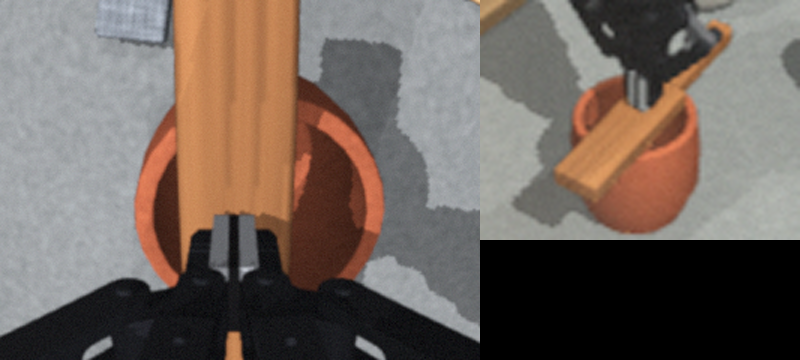

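```bash
python3 -m crank '[[0,0,0.0007,0,0,0,1],[0,0,0.0007,0,0,0,1],[0,0,0.0007,0,0,0,1],[0,0,0.0007,0,0,0,1],[0,0,0.0007,0,0,0,1],[0,0,0,0,0,0,1],[0,0,0,0,0,0,1],[0,0,0,0,0,0,1]]'
```

```text
time: 10.35
tool_pos: [0.5377, -0.0165, 0.0969]
tool_rot: [0.0, -0.169, 0.986, 0.0]
ft_force: [-7.0, -0.4, 20.8]
gripper_width: -0.001
grip_force: 10.6
```

Contact at TCP z ≈ 0.0975, so the tips when shut really stand about 20.5 mm above the reported TCP. I'll regrasp with that correction.

```bash
python3 -m crank '[[0,0,-0.015,0,0,0,1],[0,0,-0.01,0,0,0,0],[0,0,0,0,0,0,0],[0,0,0,0,0,0,0],[0,0,0,0,0,0,0],[0,0,0,0,0,0,0],[0,0,0,0,0,0,0],[0,0,0,0,0,0,0]]'
python3 -m crank '[[0,0,0.01,0,0,0,0],[0,0,0.01,0,0,0,0],[0,0,0.01,0,0,0,0],[0,0,0.008,0,0,0,0],[0,0,0.0045,0,0,0,0],[0,0,0,0,0,0,0],[0,0,0,0,0,0,0.3],[0,0,0,0,0,0,0.4]]'
```

```text
time: 11.15
tool_pos: [0.5374, -0.0165, 0.1207]
tool_rot: [-0.0, -0.169, 0.986, -0.0]
ft_force: [0.5, 0.6, 0.4]
gripper_width: 0.998
grip_force: 0.0
time: 11.95
tool_pos: [0.5377, -0.0164, 0.0788]
tool_rot: [0.0, -0.169, 0.986, -0.0]
ft_force: [1.2, -0.8, 0.3]
gripper_width: 0.691
grip_force: 0.0
```

```bash
python3 -m crank '[[0,0,0,0,0,0,1],[0,0,0,0,0,0,1],[0,0,0,0,0,0,1],[0,0,0,0,0,0,1],[0,0,0,0,0,0,1],[0,0,0,0,0,0,1],[0,0,0,0,0,0,1],[0,0,0,0,0,0,1]]'
```

```text
time: 12.75
tool_pos: [0.5377, -0.0164, 0.079]
tool_rot: [0.0, -0.169, 0.986, 0.0]
ft_force: [-2.2, 0.5, 7.3]
gripper_width: 0.451
grip_force: 59.4
```

Paddle gripped (38 mm, 59 N). Lifting it and carrying it to the board.

```bash
python3 -m crank '[[0,0,-0.01,0,0,0,1],[0,0,-0.025,0,0,0,1],[0,0,-0.03,0,0,0,1],[0,0,-0.03,0,0,0,1],[0,0.03,0,0,0,0,1],[0,0.04,0,0,0,0,1],[0,0.04,0,0,0,0,1],[0,0.04,0,0,0,0,1]]'
python3 -m crank '[[0,0.04,0,0,0,0,1],[0,0.04,0,0,0,0,1],[0,0.04,0,0,0,0,1],[0,0.035,0,0,0,0,1],[0.001,0.02,0,0,0,0,1],[0,0,0,0,0,0.05,1],[0,0,0,0,0,0.053,1],[0,0,0,0,0,0,1]]'
python3 - <<'E'
from w import *
look([('paddle',.191),('board',.022)],'w3.png')
E
```

```text
time: 13.55
tool_pos: [0.4867, 0.1262, 0.1742]
tool_rot: [0.0, -0.169, 0.986, 0.0]
ft_force: [1.0, 0.2, -1.0]
gripper_width: 0.448
grip_force: 60.7
time: 14.35
tool_pos: [0.428, 0.2896, 0.174]
tool_rot: [0.0, -0.118, 0.993, -0.0]
ft_force: [-0.1, -1.5, -0.7]
gripper_width: 0.453
grip_force: 60.6
paddle 0.72 [265.  58. 103. 286.] col [190. 128.  82.] box [411. 285.] 164 46 ang 13.5 circ [410. 284.] 83
board 0.92 [254.  47. 140. 269.] col [227. 187. 139.] box [399. 292.] 229 139 ang 13.8 circ [400. 293.] 132
```

View pics/w3.png

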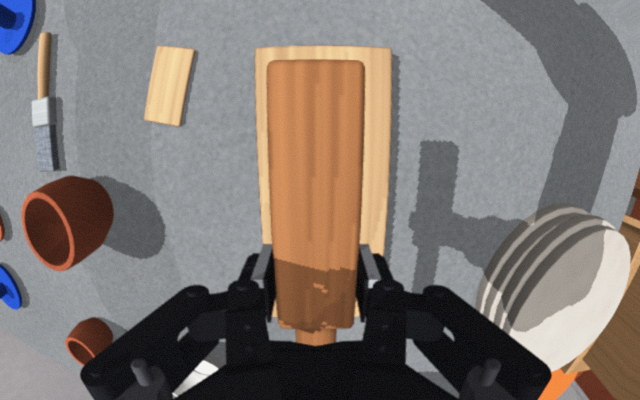

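The wrist view shows the paddle over the board, parallel to it, about 5–9 mm right of the middle. Lowering with a small correction.

```bash
python3 -m crank '[[0,0.005,0.03,0,0,0,1],[0,0,0.04,0,0,0,1],[0,0,0.04,0,0,0,1],[0,0,0.03,0,0,0,1],[0,0,0.015,0,0,0,1],[0,0,0.01,0,0,0,1],[0,0,0.004,0,0,0,1],[0,0,0,0,0,0,1]]'
python3 -m crank '[[0,0,0.001,0,0,0,1],[0,0,0.001,0,0,0,1],[0,0,0.001,0,0,0,1],[0,0,0,0,0,0,1],[0,0,0,0,0,0,1],[0,0,0,0,0,0,1],[0,0,0,0,0,0,1],[0,0,0,0,0,0,1]]'
```

```text
time: 15.3
tool_pos: [0.4271, 0.2945, 0.0046]
tool_rot: [0.0, -0.118, 0.993, 0.0]
ft_force: [-0.2, 0.1, -1.3]
gripper_width: 0.449
grip_force: 60.6
time: 16.1
tool_pos: [0.4269, 0.2945, 0.0014]
tool_rot: [0.0, -0.118, 0.993, -0.0]
ft_force: [-0.1, -0.7, -0.5]
gripper_width: 0.452
grip_force: 60.6
```

```bash
python3 -m crank '[[0,0,0.0005,0,0,0,1],[0,0,0.0005,0,0,0,1],[0,0,0.0005,0,0,0,1],[0,0,0.0005,0,0,0,1],[0,0,0.0005,0,0,0,1],[0,0,0,0,0,0,1],[0,0,0,0,0,0,1],[0,0,0,0,0,0,1]]'
```

```text
time: 16.9
tool_pos: [0.4269, 0.2946, 0.001]
tool_rot: [-0.0, -0.118, 0.993, 0.0]
ft_force: [-17.2, -11.7, 56.6]
gripper_width: 0.453
grip_force: 67.6
```

```bash
python3 -m crank '[[0,0,-0.0018,0,0,0,1],[0,0,0,0,0,0,0],[0,0,0,0,0,0,0],[0,0,0,0,0,0,0],[0,0,0,0,0,0,0],[0,0,-0.02,0,0,0,0],[0,0,-0.03,0,0,0,0],[0,0,-0.04,0,0,0,0]]'
python3 -m crank '[[0,0,-0.04,0,0,0.1375,0],[0,0,-0.04,0,0,0.1375,0],[0,0,-0.03,0,0,0.1375,0],[0,0,0,0,0,0.1375,0],[0,0,0,0,0,0.1375,0],[0,0,0,0,0,0.1375,0],[0,0,0,0,0,0.1375,0],[0,0,0,0,0,0.1375,0]]'
python3 - <<'E'
from w import *
look([('paddle',.04),('board',.022)])
T=tool();print(np.round(T,3),state()['joint_positions'].round(2) if hasattr(state()['joint_positions'],'round') else state()['joint_positions'])
print('to lid',T[:3,:3].T@(np.array([.453,-.326,.2])-T[:3,3]))
E
```

```text
time: 17.7
tool_pos: [0.4261, 0.2937, 0.0905]
tool_rot: [-0.001, -0.118, 0.993, -0.001]
ft_force: [0.7, 0.8, 0.3]
gripper_width: 0.996
grip_force: 0.0
time: 18.5
tool_pos: [0.4268, 0.2944, 0.2006]
tool_rot: [-0.0, 0.421, 0.907, -0.0]
ft_force: [-0.7, 0.8, 0.5]
gripper_width: 1.001
grip_force: 0.0
board 0.64 [189.  64. 278. 207.] col [209. 170. 125.] box [444. 304.] 318 140 ang 13.9 circ [443. 304.] 170
[[-0.653  0.758 -0.     0.427]
 [ 0.758  0.653 -0.     0.295]
 [-0.    -0.    -1.     0.201]
 [ 0.     0.     0.     1.   ]] [-1.07  0.26  0.48  1.9  -0.14  1.02  0.18]
to lid [-0.48727658 -0.38505899  0.00078316]
```

```bash
python3 -m crank '[[-0.02,-0.016,0,0,0,0,0],[-0.0315,-0.025,0,0,0,0,0],[-0.0315,-0.025,0,0,0,0,0],[-0.0315,-0.025,0,0,0,0,0],[-0.0315,-0.025,0,0,0,0,0],[-0.0315,-0.025,0,0,0,0,0],[-0.0315,-0.025,0,0,0,0,0],[-0.0315,-0.025,0,0,0,0,0]]'
python3 -m crank '[[-0.0315,-0.025,0,0,0,0,0],[-0.0315,-0.025,0,0,0,0,0],[-0.0315,-0.025,0,0,0,0,0],[-0.0315,-0.025,0,0,0,0,0],[-0.0315,-0.025,0,0,0,0,0],[-0.0315,-0.025,0,0,0,0,0],[-0.0315,-0.024,0,0,0,0,0],[-0.027,-0.02,0,0,0,0,0]]'
python3 - <<'E'
from w import *
g,T=look([('lid',.02),('jar',.1)],'w4.png');print(np.round(T,3))
E
```

```text
time: 19.45
tool_pos: [0.438, -0.014, 0.2009]
tool_rot: [0.0, 0.416, 0.909, 0.0]
ft_force: [1.0, -0.6, 1.3]
gripper_width: 1.001
grip_force: 0.0
time: 20.25
tool_pos: [0.4514, -0.3287, 0.2005]
tool_rot: [-0.0, 0.416, 0.909, -0.0]
ft_force: [1.0, -0.4, 0.9]
gripper_width: 1.0
grip_force: 0.0
lid 0.92 [466. 263.  60.  44.] col [ 46.  95. 225.] box [ 766. -273.] 110 71 ang 39.6 circ [ 776. -285.] 57
lid 0.83 [160.  72.  85.  87.] col [ 50.  99. 219.] box [ 305. -361.] 106 107 ang -66.2 circ [ 306. -361.] 55
jar 0.78 [498.   3. 100.  73.] col [74. 40. 30.] box [527. -35.] 157 85 ang 57.8 circ [527. -35.] 79
[[-0.654  0.757 -0.     0.451]
 [ 0.757  0.654 -0.    -0.329]
 [ 0.    -0.    -1.     0.201]
 [ 0.     0.     0.     1.   ]]
```

View pics/w4.png

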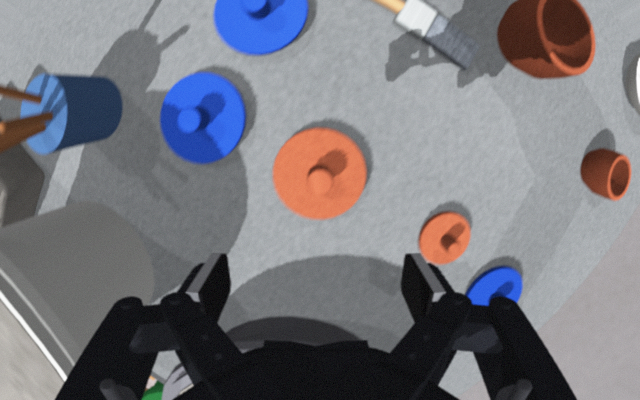

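The red lid's disc is at (320,172) and its knob top at (320,181), with blue look-alikes beside it. I'll fit the disc by colour.

```bash
python3 - <<'E'
from w import *
T=tool();g=snap('wrist');im=g['image'][110:235,260:385].astype(int)
m=((im[...,0]>im[...,2]*1.35+10)).astype(np.uint8);m=cv2.morphologyEx(m,cv2.MORPH_CLOSE,np.ones((9,9)))
k=max(cv2.findContours(m,0,cv2.CHAIN_APPROX_NONE)[0],key=cv2.contourArea)[:,0]+[260,110]
P=np.array([at(g,u,v,.02,T)[:2]*1000 for u,v in k],np.float32)
(c,ax,a)=cv2.fitEllipse(P);print('disc',c,ax,cv2.minEnclosingCircle(P))
kn=at(g,320,181,.054,T);print('knob top',kn)
for p in (np.array([c[0]/1e3,c[1]/1e3,.05]),kn): print(T[:3,:3].T@(p-T[:3,3]))
E
```

```text
disc (454.19573974609375, -323.10699462890625) (106.05193328857422, 106.45507049560547) ((454.2752990722656, -323.0974426269531), 53.818180084228516)
knob top [ 0.45339684 -0.32513178  0.054     ]
[0.00207078 0.00636367 0.1503672 ]
[0.00105393 0.00443339 0.14636994]
```

```bash
python3 -m crank '[[0.0015,0.0055,0.02,0,0,0,0],[0,0,0.04,0,0,0,0],[0,0,0.045,0,0,0,0],[0,0,0.04,0,0,0,0],[0,0,0.03,0,0,0,0],[0,0,0.016,0,0,0,0],[0,0,0.0065,0,0,0,0],[0,0,0,0,0,0,0.3]]'
python3 -m crank '[[0,0,0,0,0,0,1],[0,0,0,0,0,0,1],[0,0,0,0,0,0,1],[0,0,0,0,0,0,1],[0,0,0,0,0,0,1],[0,0,0,0,0,0,1],[0,0,0,0,0,0,1],[0,0,0,0,0,0,1]]'
```

```text
time: 21.25
tool_pos: [0.4553, -0.3216, 0.0036]
tool_rot: [0.0, 0.418, 0.909, 0.0]
ft_force: [0.4, -0.3, 0.7]
gripper_width: 0.857
grip_force: 0.0
time: 22.05
tool_pos: [0.4554, -0.3222, 0.0043]
tool_rot: [0.001, 0.418, 0.908, 0.0]
ft_force: [-3.3, 2.9, 13.7]
gripper_width: 0.309
grip_force: 58.1
```

Knob gripped. Lifting, then measuring the uncovered jar with the fixed cameras.

```bash
python3 -m crank '[[0,0,-0.005,0,0,0,1],[0,0,-0.015,0,0,0,1],[0,0,-0.03,0,0,0,1],[0,0,-0.04,0,0,0,1],[0,0,-0.04,0,0,0,1],[0,0,-0.03,0,0,0,1],[0,0,-0.01,0,0,0,1],[0,0,0,0,0,0,1]]'
cat > jar.py <<'E'
from w import *
from scipy.optimize import minimize
th=np.linspace(0,2*np.pi,60)
for c in ['scene','side']:
    g=snap(c);I=np.linalg.inv(g['T'])
    for o in outline_of(c,'jar')[:2]:
        if o['rect'][2]<32: continue
        m=cv2.resize(o['mask'].astype(np.uint8),None,fx=4,fy=4,interpolation=cv2.INTER_LINEAR)
        def f(p):
            pts=[]
            for r,z in [(.05,.1),(.053,.055),(.04,0)]:
                P=np.stack([p[0]+r*np.cos(th),p[1]+r*np.sin(th),0*th+z,0*th+1]);q=I@P
                pts.append(np.stack([g['fx']*q[0]/-q[2]+g['cx'],g['fy']*q[1]/q[2]+g['cy']],1))
            h=cv2.convexHull(((np.vstack(pts)+.5)*4).astype(np.float32)).astype(np.int32)
            z=cv2.fillConvexPoly(np.zeros_like(m),h,1);return 1-(z&m).sum()/(z|m).sum()
        r=min((minimize(f,[x,y],method='Nelder-Mead',options=dict(initial_simplex=[[x,y],[x+.015,y],[x,y+.015]])) for x,y in [(.532,-.006),(.525,-.012)]),key=lambda r:r.fun)
        print(c,o['rect'],round(o['conf'],2),r.x,r.fun,'iou at w1',f([.532,-.006]))
E
python3 jar.py; python3 - <<'E'
from h import *
T=tool();print(np.round(T,3),state()['joint_positions']);print(T[:3,:3].T@(np.array([.532,-.006,T[2,3]])-T[:3,3]))
E
```

```text
time: 22.85
tool_pos: [0.4554, -0.322, 0.1746]
tool_rot: [0.001, 0.418, 0.908, 0.0]
ft_force: [-0.0, 0.3, -2.8]
gripper_width: 0.308
grip_force: 59.3
scene [307.5, 179.8, 39.5, 43.9] 0.76 [ 0.53683591 -0.00671377] 0.045095677773317244 iou at w1 0.10473923393204931
[[-0.65   0.76  -0.002  0.454]
 [ 0.76   0.65   0.001 -0.321]
 [ 0.002 -0.001 -1.     0.172]
 [ 0.     0.     0.     1.   ]] [-0.07610852  0.44153525  0.81709339  1.84453316 -0.37376353  1.01877378
  1.60203213]
[1.89175934e-01 2.64122443e-01 6.73300794e-05]
```

```bash
python3 -m crank '[[0.005,0.02,0,0,0,0,1],[0.01,0.037,0,0,0,0,1],[0.01,0.04,0,0,0,0,1],[0.01,0.04,0,0,0,0,1],[0.01,0.04,0,0,0,0,1],[0.01,0.04,0,0,0,0,1],[0.008,0.032,0,0,0,0,1],[0.004,0.017,0,0,0,0,1]]'
python3 - <<'E'
from w import *
g,T=look([('jar',.1)],'w5.png');print(np.round(T,3))
m=outline_of('wrist','jar')
E
```

```text
time: 23.85
tool_pos: [0.6143, -0.0949, 0.1715]
tool_rot: [-0.001, 0.417, 0.909, -0.0]
ft_force: [-0.2, -0.6, -4.2]
gripper_width: 0.311
grip_force: 59.5
jar 0.73 [251.   0. 136. 120.] col [140.  73.  52.] box [539.  -8.] 99 94 ang 40.6 circ [537.  -7.] 51
[[-0.653  0.758 -0.002  0.614]
 [ 0.758  0.653  0.    -0.095]
 [ 0.002 -0.001 -1.     0.172]
 [ 0.     0.     0.     1.   ]]
```

View pics/w5.png

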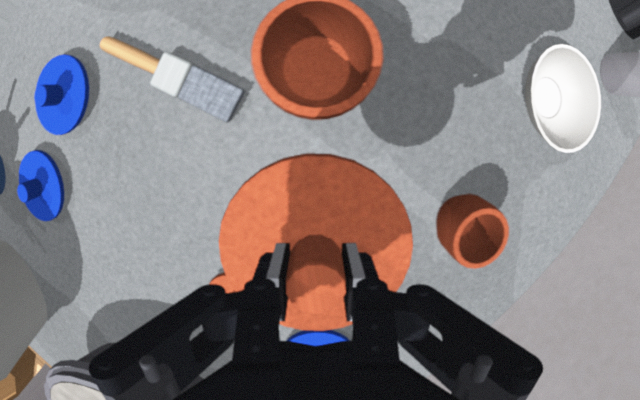

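The jar is well visible at (317,58), centre (0.537,-0.007), agreeing with the scene camera; the lid is level in the grip.

```bash
python3 - <<'E'
from w import *
T=tool();g=snap('wrist');s=state();print(s['tool_pos'])
Ti=np.linalg.inv(T)
for u,v in [(316,153),(219,240),(412,240)]: print(Ti@np.append(at(g,u,v,.187,T),1))
print('to jar',T[:3,:3].T@(np.array([.537,-.007,T[2,3]])-T[:3,3]))
E
```

```text
[ 0.61279061 -0.09876005  0.17231942]
[ 5.37324614e-02  6.61514110e-05 -1.49814268e-02  1.00000000e+00]
[ 0.00726968 -0.05270284 -0.01492392  1.        ]
[ 0.00729603  0.05223616 -0.01511323  1.        ]
to jar [1.18373720e-01 1.10311435e-03 9.40583162e-05]
```

```bash
python3 - <<'E'
from w import *
g,T=look([('jar',.1)]);print(T[:3,3]);print('to jar',T[:3,:3].T@(np.array([.537,-.007,T[2,3]])-T[:3,3]))
E
```

```text
jar 0.87 [254.   2. 133. 115.] col [139.  73.  51.] box [540.  -9.] 99 93 ang 40.8 circ [537.  -7.] 50
[ 0.61279061 -0.09876005  0.17231942]
to jar [1.18995881e-01 2.02509164e-03 5.13983118e-05]
```

```bash
python3 -m crank '[[0.015,0.0015,0,0,0,0,1],[0.03,0,0,0,0,0,1],[0.03,0,0,0,0,0,1],[0.025,0,0,0,0,0,1],[0.0135,0,0,0,0,0,1],[0.0053,0,0,0,0,0,1],[0,0,0,0,0,0,1],[0,0,0,0,0,0,1]]'
python3 -m crank '[[0,0,0.015,0,0,0,1],[0,0,0.015,0,0,0,1],[0,0,0.012,0,0,0,1],[0,0,0.008,0,0,0,1],[0,0,0.004,0,0,0,1],[0,0,0,0,0,0,1],[0,0,0,0,0,0,1],[0,0,0,0,0,0,1]]'
```

```text
time: 24.95
tool_pos: [0.5379, -0.0078, 0.1734]
tool_rot: [0.0, 0.419, 0.908, -0.0]
ft_force: [-1.0, -0.5, -3.0]
gripper_width: 0.308
grip_force: 59.5
time: 25.75
tool_pos: [0.5377, -0.0068, 0.1197]
tool_rot: [0.0, 0.418, 0.908, 0.0]
ft_force: [-0.7, 0.5, -3.5]
gripper_width: 0.305
grip_force: 59.5
```

```bash
python3 -m crank '[[0,0,0.005,0,0,0,1],[0,0,0.005,0,0,0,1],[0,0,0.005,0,0,0,1],[0,0,0.004,0,0,0,1],[0,0,0.002,0,0,0,1],[0,0,0.001,0,0,0,1],[0,0,0,0,0,0,1],[0,0,0,0,0,0,1]]'
python3 -m crank '[[0,0,0.0005,0,0,0,1],[0,0,0.0005,0,0,0,1],[0,0,0.0005,0,0,0,1],[0,0,0.0005,0,0,0,1],[0,0,0,0,0,0,1],[0,0,0,0,0,0,1],[0,0,0,0,0,0,1],[0,0,0,0,0,0,1]]'
```

```text
time: 26.55
tool_pos: [0.5374, -0.0068, 0.0973]
tool_rot: [0.0, 0.418, 0.908, 0.0]
ft_force: [0.6, 0.8, -2.8]
gripper_width: 0.31
grip_force: 59.5
time: 27.35
tool_pos: [0.5374, -0.0068, 0.0952]
tool_rot: [0.0, 0.418, 0.908, -0.0]
ft_force: [-0.4, 0.4, -3.2]
gripper_width: 0.31
grip_force: 59.5
```

```bash
python3 -m crank '[[0,0,0.0005,0,0,0,1],[0,0,0.0005,0,0,0,1],[0,0,0.0003,0,0,0,1],[0,0,0,0,0,0,1],[0,0,0,0,0,0,1],[0,0,0,0,0,0,1],[0,0,0,0,0,0,1],[0,0,0,0,0,0,1]]'
```

```text
time: 28.15
tool_pos: [0.5374, -0.0068, 0.0943]
tool_rot: [0.0, 0.418, 0.908, 0.0]
ft_force: [-4.4, 0.6, 7.9]
gripper_width: 0.309
grip_force: 60.6
```

Contact came at exactly the expected seated height (0.0943). Releasing and withdrawing.

```bash
python3 -m crank '[[0,0,0,0,0,0,0],[0,0,0,0,0,0,0],[0,0,0,0,0,0,0],[0,0,0,0,0,0,0],[0,0,0,0,0,0,0],[0,0,0,0,0,0,0],[0,0,-0.02,0,0,0,0],[0,0,-0.03,0,0,0,0]]'
python3 -m crank '[[0,0,-0.03,0,0,0,0],[0,0,-0.03,0,0,0,0],[0,0,-0.03,0,0,0,0],[-0.02,0,0,0,0,0,0],[-0.03,0,0,0,0,0,0],[-0.02,0,0,0,0,0,0],[0,0,0,0,0,0,0],[0,0,0,0,0,0,0]]'
python3 - <<'E'
from w import *
g=snap('wrist');s=snap('side');a=snap('scene')
c=np.zeros((400,800,3),np.uint8);c[:,:400]=g['image'][:,120:520]
c[:200,400:]=cv2.resize(s['image'][100:250,170:470],(400,200));c[200:,400:]=cv2.resize(a['image'][90:240,200:500],(400,200))
cv2.imwrite('pics/f.png',c[:,:,::-1]);look([('lid',.11),('jar',.1)])
E
```

```text
time: 28.95
tool_pos: [0.5364, -0.0069, 0.1434]
tool_rot: [-0.001, 0.418, 0.908, -0.001]
ft_force: [0.2, -0.4, -0.1]
gripper_width: 0.999
grip_force: 0.0
time: 29.75
tool_pos: [0.5826, -0.0602, 0.2337]
tool_rot: [-0.0, 0.418, 0.908, -0.0]
ft_force: [0.5, 0.6, 0.5]
gripper_width: 0.999
grip_force: 0.0
lid 0.69 [258.  58. 116. 116.] col [194. 105.  74.] box [538.  -8.] 106 106 ang -49.4 circ [538.  -7.] 54
lid 0.65 [292. 320.  56.  29.] col [ 40.  85. 210.] box [ 704. -199.] 71 34 ang 40.6 circ [ 709. -204.] 36
```

View pics/f.png

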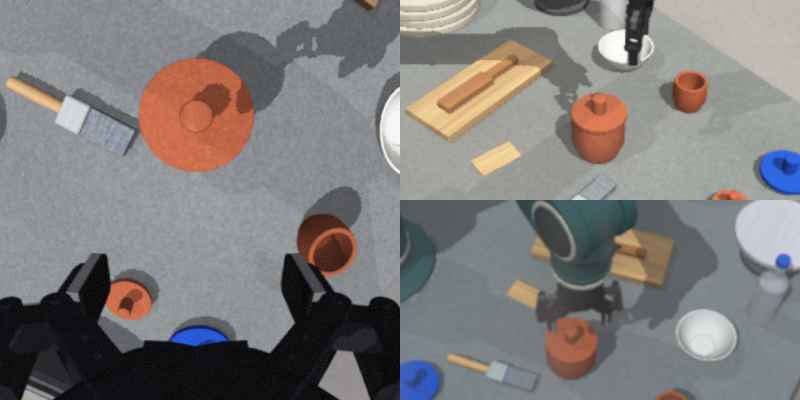

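The lid sits flat on the jar (wrist crop (196,115), radius 54 mm, centre (0.538,-0.007)). The paddle lies lengthwise in the middle of the board (side crop (480,85)), and the gripper is clear.

```bash
python3 -c "
from workcell import *;print(job_done())"
```

```text
the job is handed in; nothing more can be done
None
```

The paddle lies flat and lengthwise near the board's middle (about 6 mm off), the larger red-brown lid was set down flat on the jar where it stands, and the job was handed in at about 30 s of the 58 s allowed.

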